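# Upend the rinsed tumblers on their drying pegs

### The job

Two rinsed steel tumblers lie on their sides in their cradles. Turn each one upside down over the drying peg of its own colour (the slim blue one on the tall blue peg, the wide orange one on the short stout orange peg), lower it, not drop it, until its rim sits fully down flat on the dish, and let go. Leave the squeeze bottle, the syrup bottle and the tin where they stand.

Things in the scene. Friction and masses are not known exactly. Their poses are not given: they have to be found in the camera images.
- slim_tumbler: Steel tumbler, blue closed end and rim: outside diameter 50 mm (last 5 mm at the rim 52.4), length 150, inside diameter 44, inner depth 136, about 110 g, mass centre 62 mm from the closed end. Origin at the centre of the closed end's outside, z along it toward the mouth. Starts on its side on the slim cradle, axis level 50 mm up, mouth to the left (yaw 1 to 1.9). Grasp near the closed end.
- slim_tumbler_rim (a point): Centre of the slim tumbler's mouth, in the plane of the rim; same axes as the tumbler.
- wide_tumbler: Steel tumbler, orange closed end and rim: outside diameter 64 mm (last 5 mm at the rim 66.4), length 100, inside diameter 58, inner depth 86, about 110 g, mass centre 36 mm from the closed end. Origin at the centre of the closed end's outside, z along it toward the mouth. Starts on its side on the wide cradle, axis level 55 mm up, mouth to the left (yaw 1 to 1.9). Grasp near the closed end.
- wide_tumbler_rim (a point): Centre of the wide tumbler's mouth, in the plane of the rim; same axes as the tumbler.
- tall_stand: Fixed drying stand: flat round grey dish, diameter 120 mm, top 12 mm above the worktop, in its middle a rigid upright blue peg, diameter 32 mm, tip 122 mm above the dish top, tapered over the last 18 mm to 12 mm. Origin at the centre of the dish underside, z up. For the slim tumbler, which covers the peg with 6 mm to spare all round. The wide tumbler would stand on the peg tip, off the dish.
- tall_stand_seat (a point): Centre of the tall stand's dish top, at the foot of the peg; z up.
- short_stand: Fixed drying stand: flat round grey dish, diameter 120 mm, top 12 mm above the worktop, in its middle a rigid upright orange peg, diameter 48 mm, tip 68 mm above the dish top, tapered over the last 18 mm to 28 mm. Origin at the centre of the dish underside, z up. For the wide tumbler, which covers the peg with 5 mm to spare all round. The slim tumbler does not go over it.
- short_stand_seat (a point): Centre of the short stand's dish top, at the foot of the peg; z up.
- slim_cradle: Fixed low white cradle, two black rails along its x axis at y = +-16 mm, 96 mm long, tops 30 mm above the worktop, base plate 106 x 46 x 8 mm. Origin under its centre on the worktop, z up. The slim tumbler starts lying on it, mouth toward its +x, its middle within 9 mm of the cradle's. (Beyond x = 0.62 a fixed ledge hangs 0.62 m above the worktop.)
- wide_cradle: Fixed low white cradle, two black rails along its x axis at y = +-20 mm, 70 mm long, tops 29 mm above the worktop, base plate 80 x 54 x 8 mm. Origin under its centre on the worktop, z up. The wide tumbler starts lying on it, mouth toward its +x, its middle within 9 mm of the cradle's. (The tall water boiler stands at the left, beyond x = 0.5, y = 0.42.)
- squeeze_bottle: Loose dark red squeeze bottle with a white nozzle, diameter 55 mm, 193 mm tall, standing behind the tall stand, 135 mm from its middle. A bystander. Origin at the centre of its underside, z up.
- syrup_jar: Loose white syrup bottle with a short neck, diameter 76 mm, 90 mm tall, standing behind the short stand, 135 mm from its middle. A bystander. Origin at the centre of its underside, z up.
- tin: Loose green tin, diameter 57 mm, 72 mm tall, standing behind the slim cradle, 115 mm from its middle. A bystander. Origin at the centre of its underside, z up.
There are look-alikes about, which are no part of the job. What is shaped like the wide_tumbler but black is not meant.

How it is judged:
At the end, for the whole second after the job is handed in: Both tumblers stand upside down, the slim one over the tall peg and the wide one over the short peg: rim within 5 mm of the dish top, mouth centre within 11 mm of the peg axis, axis within 0.09 rad of vertical, at rest and not touched by the fingers. The three bystanders stand where they stood (z of slim_tumbler_rim in the frame of tall_stand_seat between -0.004 and 0.005 m and horizontal distance between slim_tumbler_rim and tall_stand_seat below 0.011 m and angle between each of slim_tumbler, wide_tumbler's own z axis and vertical above 3.05 rad and linear speed of each of slim_tumbler, wide_tumbler below 0.02 m/s and contact force between each of slim_tumbler, wide_tumbler and the fingers below 0.1 N and z of wide_tumbler_rim in the frame of short_stand_seat between -0.004 and 0.005 m and horizontal distance between wide_tumbler_rim and short_stand_seat below 0.011 m).
It fails at once if slim tumbler dropped or thrown (faster than 0.6 m/s out of the fingers, as after a fall of about 18 mm) (contact force between slim_tumbler and the fingers below 0.05 N and linear speed of slim_tumbler above 0.6 m/s).
It fails at once if wide tumbler dropped or thrown (faster than 0.6 m/s out of the fingers, as after a fall of about 18 mm) (contact force between wide_tumbler and the fingers below 0.05 N and linear speed of wide_tumbler above 0.6 m/s).
It fails at once if the squeeze bottle shifted more than 25 mm or tipped (distance of squeeze_bottle from where it was at the start of the episode above 0.025 m or angle between squeeze_bottle's own z axis and vertical above 0.25 rad).
It fails at once if the syrup bottle shifted more than 25 mm or tipped (distance of syrup_jar from where it was at the start of the episode above 0.025 m or angle between syrup_jar's own z axis and vertical above 0.25 rad).
It fails at once if the tin shifted more than 25 mm or tipped (distance of tin from where it was at the start of the episode above 0.025 m or angle between tin's own z axis and vertical above 0.25 rad).
It also fails if it takes over 72 s, if anything falls off the work surface, if the arm or the gripper's body presses on something with over 40 N, if the wrist force passes 120 N, or if a joint passes its speed limit or range.

### The arm

A 7-joint arm with a two-finger parallel gripper is mounted at the origin on a cart in front of the work surface, level with it; the furniture and walls round the work are solid. World frame = base frame: x ahead of the robot, y to its left, z up, the work surface at z = 0. Lengths are in m, angles in rad, forces in N, time in s.
With the tool pointing down it reaches from about 0.425 to 0.875 m from the base axis. Payload 4.7 kg.
Tool frame: the origin (TCP) lies midway between the tips of the shut fingers; the grasp point (between the pads) lies 19 mm behind it (ctrl.grip_point_offset is the distance from the TCP to the grasp point, in m); z points along the fingers, y is the line along which they close (so a half turn about z gives the same grasp; the last joint's range is limited). The gripper opens to 87 mm and grips with 3 to 60 N. Pads are 19 mm wide; open, the fingers measure 117 mm over their backs; the gripper's body (75 mm by 190 mm) begins 51 mm behind the grasp point.
Start: joints at [1.211, 0.321, -0.07, 1.45, 0.023, 1.371, -0.057], TCP at [0.237, -0.605, 0.223] pointing down, gripper open.
Joint ranges: [-2.86, 2.86], [-0.3, 2.09], [-1.38, 1.24], [0.06, 2.45], [-1.56, 4.7], [0.09, 2.05], [-2.69, 2.69]. Speed limits (rad/s): [2.57, 2.57, 3.14, 3.14, 3.14, 3.14, 3.14].

### API

Orientations are given as a rotation vector (axis times angle).
In Python, from bench import ctrl gives the robot as it stands.
- The arm moves only by the tool move_arm, never from a script. Its argument "increments" is text: rows parted by semicolons, each of 7 numbers parted by spaces: the shift along the world's x, y, z in mm, then the turn, a rotation vector about the world's x, y, z in degrees, then the closure in counts, from 0 (fully open) to 255 (shut). A call has exactly 8 rows; each row shifts and turns the commanded pose from where the row before left it; what a row does not reach is not made up. A row lasts 1/12 s, in which the tool goes at most 41.7 mm and 7.16 degrees, less where a joint would pass 70% of its speed; a pose out of reach is approached as far as the arm can. A call with a gripper value outside its range is refused whole. The fingers move at their own pace and stop on an object; "grip_force" is the grip in N (left out, the last holds). Time passes only in rows, so rows that do not move let the fingers close, or fill a call up. It gives the time, the measured TCP pose, the force, the opening and the grip force at its end, in the units of the state.
- ctrl.get_state(): the state, without advancing time (a new reading comes with each control period).
- ctrl.get_image(name): name is "scene" or "top" or "wrist"; returns a dict with "frame" (400x640x3 uint8, red, green, blue), "depth" (400x640 float32, m along the optical axis (not along the pixel's ray), 0 where there is no reading), "fx", "fy", "cx", "cy" (pixels), "position" and "orientation" of the camera in the world. Camera axes: x right, y down, z forward; pixel columns grow to the right and rows downward; lengths in m; the calibration is good to about 2 mm. A picture is of the moment at which its call begins.
- ctrl.close_job(): hands the job in; it is judged then, once.
Trained networks look in a picture, given as the dict that the camera call returned (one of the last four; its "shot" number tells which), for a name from the list of things; names that differ only in an ending like _2 or _b are one class to them, and where a whole thing is asked for, a point or a joint stands for the part that bears it (a point fixed in the world has none). Each returns a list of dicts, best first, with "score" (0 to 1); they miss things now and then, are a little off and sometimes report something else, mostly with a low value. They report only what shows in the picture. A call takes as long as a camera call. They do not tell look-alikes from the thing itself.
- ctrl.find_in(target, picture): "centre" ([x, y, z] in m, in world coordinates, good to about 4 mm: the middle of the surface that is visible of it).
- ctrl.silhouettes(target, picture): "region" (400x640 bool, what is visible of it).
The state is a dict: "time": time; "joint_positions": joint angles; "qd": joint speeds; "joint_torque": joint torques, N m; "position": TCP position; "tool_rot": TCP orientation; "ft_force": force on the tool from outside, world axes, zero at the start; "torque": the same for the moment, N m; "grip_width": opening from 0.0 (shut) to 1.0 (fully open); "grip_force": force on a finger pad.
Only numpy, scipy, OpenCV 4.12 (cv2) and the standard library are available. Lean on these libraries where they do the work, as an engineer would, in place of code of your own. Each camera call takes 0.05 s, during which the arm holds its last target. There are 200 camera calls.

## Working session

There is one attempt and no reset: what is moved stays moved. The work goes in short steps, Python scripts to look and compute and a tool call to move; the robot and the scene stay as the last step left them, time stands still between calls to the robot, and variables do not carry over. Pictures are saved under pics/ and viewed, at most 10 in all, crops included, and the job is handed in when it is done.

Besides the shell and the picture viewer there is one more tool, called after "Emit:" in YAML: its name, and indented under it one key for each argument. move_arm: Moves the arm, as the interface text tells. Its arguments: {"type":"object","properties":{"increments":{"type":"string"},"grip_force":{"type":"number"}},"required":["increments"]}

```bash
ls; mkdir -p pics; cat > h.py <<'E'
import numpy as np, cv2
from scipy.spatial.transform import Rotation as R
from bench import ctrl
def cam(n):
    p=ctrl.get_image(n); return p
def rot(p):
    o=np.array(p["orientation"],float)
    return o if o.shape==(3,3) else (R.from_rotvec(o).as_matrix() if o.size==3 else R.from_quat(o).as_matrix())
def cloud(p):
    v,u=np.mgrid[0:400,0:640]; d=p["depth"]
    c=np.dstack([(u-p["cx"])/p["fx"]*d,(v-p["cy"])/p["fy"]*d,d])
    return c@rot(p).T+np.array(p["position"])
def save(p,name,crop=None,s=1):
    f=p["frame"][...,::-1]
    if crop: f=f[crop[1]:crop[3],crop[0]:crop[2]]
    cv2.imwrite("pics/"+name,cv2.resize(f,None,fx=s,fy=s,interpolation=cv2.INTER_CUBIC))
def proj(p,X):
    c=(np.asarray(X)-p["position"])@rot(p); return p["fx"]*c[0]/c[2]+p["cx"],p["fy"]*c[1]/c[2]+p["cy"]
E
python3 - <<'E'
from h import *
print(ctrl.get_state())
for n in ["scene","top"]:
    p=cam(n); save(p,n+"0.png"); print(n,p["position"],p["orientation"],p["fx"])
    for t in ["slim_tumbler","wide_tumbler","tall_stand","short_stand","slim_cradle","wide_cradle","squeeze_bottle","syrup_jar","tin"]:
        print(t,[(round(d["score"],2),np.round(d["centre"],3).tolist(),np.round(proj(p,d["centre"])).tolist()) for d in ctrl.find_in(t,p)])
E
```

```text
pics
{'time': 0.0, 'joint_positions': array([ 1.21112468,  0.32183005, -0.07006416,  1.4516846 ,  0.02254762,
        1.3707853 , -0.05692141]), 'qd': array([-1.24985733e-03, -3.87736287e-04,  1.91793893e-03, -7.19053313e-04,
        6.10237767e-04, -9.07476723e-04, -3.50267363e-05]), 'joint_torque': array([ 2.25634285e-04, -4.91286242e+01, -4.03945176e-01, -3.12527883e+01,
       -6.40417007e-02,  4.37301700e-02,  1.43210900e-04]), 'position': array([ 0.23709003, -0.60462034,  0.22145194]), 'tool_rot': array([-3.08505129e+00, -5.83326833e-01,  6.42828827e-04]), 'ft_force': array([-0.02897146,  0.1981341 ,  0.40887139]), 'torque': array([-0.03380917,  0.0015832 ,  0.03533268]), 'grip_force': 0.0, 'grip_width': 1.0015103804351555}
scene [-0.22582996  1.01560509  1.02618379] [-0.86900932  2.4259018  -1.16396027] 408.2383854343759
slim_tumbler [(0.77, [0.523, -0.362, 0.063], [394.0, 152.0])]
wide_tumbler [(0.85, [0.49, 0.677, 0.053], [211.0, 310.0]), (0.56, [0.494, 0.322, 0.075], [294.0, 237.0])]
tall_stand [(0.77, [0.501, 0.078, 0.011], [337.0, 214.0])]
short_stand [(0.88, [0.484, -0.1
[... 211 characters left out ...]
.0, 172.0])]
tin [(0.6, [0.614, -0.309, 0.047], [370.0, 153.0])]
top [0.20414945 0.09815328 1.81077505] [-2.13036074  2.08270722 -0.21840594] 450.77975047576604
slim_tumbler [(0.59, [0.527, -0.38, 0.069], [435.0, 213.0])]
wide_tumbler [(0.78, [0.502, 0.303, 0.082], [260.0, 215.0]), (0.72, [0.505, 0.666, 0.06], [169.0, 213.0]), (0.39, [0.626, -0.32, 0.067], [419.0, 189.0])]
tall_stand [(0.86, [0.508, 0.071, 0.012], [320.0, 218.0])]
short_stand [(0.94, [0.491, -0.162, 0.016], [377.0, 223.0])]
slim_cradle []
wide_cradle []
squeeze_bottle [(0.65, [0.628, 0.107, 0.147], [311.0, 181.0])]
syrup_jar [(0.62, [0.619, -0.128, 0.053], [370.0, 190.0])]
tin [(0.57, [0.628, -0.323, 0.066], [420.0, 188.0])]
```

View pics/scene0.png

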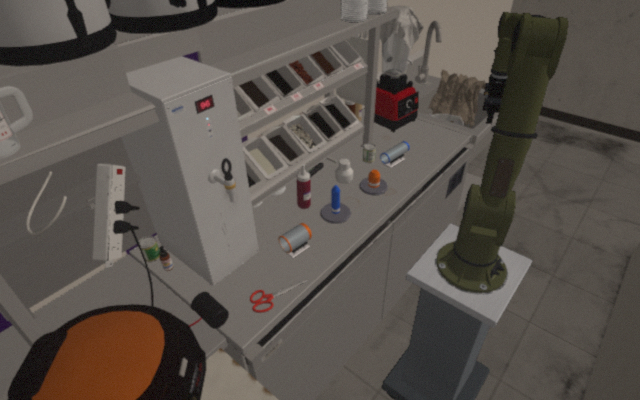

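View pics/top0.png

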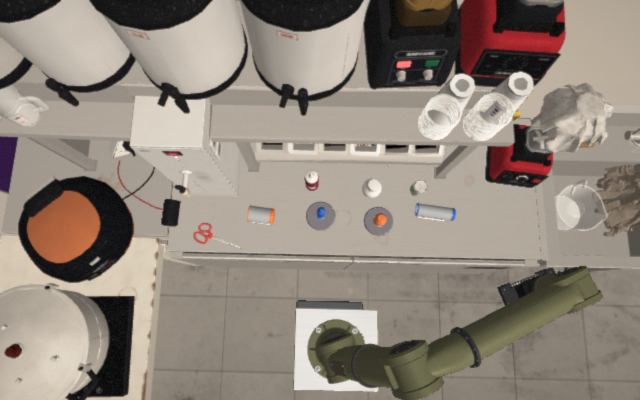

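The wide-tumbler candidates are the orange-ended one (scene 294,237; top 260,215) and a black one (scene 211,310; top 169,213). The orange one in the white cradle fits the description. The slim blue one is at top 435,213. Of the pegs, blue is at 320,215 and orange at 377,221. Next I confirm with an enlarged crop and measure.

```bash
cat >> h.py <<'E'
def pts(p,t,near):
    best=min(ctrl.silhouettes(t,p),key=lambda d:np.linalg.norm(np.median(cloud(p)[d["region"]&(p["depth"]>0)],0)[:2]-near))
    return cloud(p)[best["region"]&(p["depth"]>0)]
def axis(P,L,r,hz):
    "lying cylinder: PCA in plan of upper points; gives centre, yaw, z-top"
    P=P[P[:,2]>hz]; c=(P[:,:2].max(0)+P[:,:2].min(0))/2
    (cx,cy),(w,h),a=cv2.minAreaRect(P[:,:2].astype(np.float32))
    b=cv2.boxPoints(((cx,cy),(w,h),a)); e=[b[1]-b[0],b[2]-b[1]]; l=max(e,key=np.linalg.norm)
    if l[1]<0:l=-l
    return np.round([cx,cy,*sorted((w,h)),np.arctan2(l[1],l[0]),np.percentile(P[:,2],97)],4)
E
python3 - <<'E'
from h import *
ims=[]
for n,cr in [("scene",(260,130,420,270)),("top",(230,165,470,245))]:
    p=cam(n); f=p["frame"][cr[1]:cr[3],cr[0]:cr[2],::-1]; ims.append(cv2.resize(f,(640,int(640*f.shape[0]/f.shape[1]))) if n=="top" else cv2.resize(f,(420,367)))
    for t,near in [("slim_tumbler",(.525,-.37)),("wide_tumbler",(.5,.31))]:
        P=pts(p,t,np.array(near)); print(n,t,len(P),axis(P,0,0,.045))
    for t,near in [("tall_stand",(.505,.075)),("short_stand",(.49,-.155))]:
        P=pts(p,t,np.array(near)); z=P[:,2]; D=P[(z>.005)&(z<.02)]; T=P[z>z.max()-.02]
        (c),r=cv2.minEnclosingCircle(D[:,:2].astype(np.float32)); print(n,t,len(P),"dish",np.round(c,4),round(r,4),np.median(D[:,2]).round(4),"tip",T.mean(0).round(4),z.max().round(4))
o=np.zeros((640,640,3),np.uint8); o[:367,:420]=ims[0]; o[370:370+ims[1].shape[0]]=ims[1]; cv2.imwrite("pics/c1.png",o[:600])
E
```

```text
scene slim_tumbler 332 [ 0.5242 -0.3785  0.0542  0.1512  1.3333  0.0778]
scene wide_tumbler 851 [0.5068 0.6711 0.0591 0.1042 3.1055 0.0657]
scene tall_stand 598 dish [0.5104 0.0722] 0.0615 0.0116 tip [0.5074 0.0766 0.1246] 0.1351
scene short_stand 493 dish [ 0.4926 -0.1625] 0.0609 0.0113 tip [ 0.4918 -0.158   0.0747] 0.0844
top slim_tumbler 502 [ 0.5357 -0.3826  0.0522  0.15    1.4673  0.0818]
top wide_tumbler 419 [0.5064 0.3039 0.0617 0.1005 1.466  0.0936]
top tall_stand 643 dish [0.5184 0.0716] 0.0589 0.0124 tip [0.5156 0.0697 0.1313] 0.1436
top short_stand 670 dish [ 0.5012 -0.1635] 0.06 0.0126 tip [ 0.5006 -0.1644  0.082 ] 0.0957
```

View pics/c1.png

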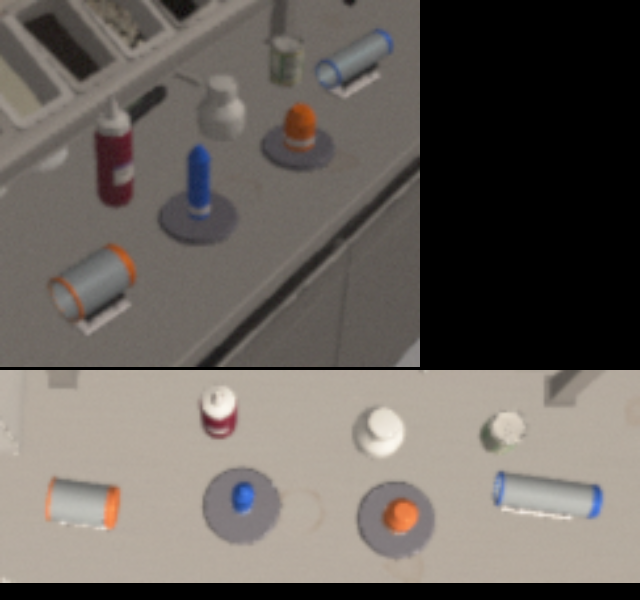

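Confirmed: the orange-ended tumbler is the wide one, blue the slim one, and both pegs are as described. The two views disagree by about 8 mm, so I will refine with the wrist camera on the way.

```bash
cat >> h.py <<'E'
def orient(psi,lean):
    "tool leaning so that z = a sin + down cos, closing axis level across a; half turn picked nearest now"
    a=np.array([np.cos(psi),np.sin(psi),0]); d=a*np.sin(lean)-np.array([0,0,np.cos(lean)])
    return d,np.cross([0,0,1],a)
def plan(pos,psi,lean,grip_at=False,R0=None,p0=None,sign=None):
    "pos is TCP (or grasp point); prints shift mm and turn deg to it"
    s=ctrl.get_state(); R0=R.from_rotvec(s["tool_rot"]) if R0 is None else R0; p0=np.array(s["position"]) if p0 is None else p0
    d,y=orient(psi,lean); best=None
    for sg in ([1,-1] if sign is None else [sign]):
        M=R.from_matrix(np.column_stack([np.cross(sg*y,d),sg*y,d])); v=(M*R0.inv()).as_rotvec()
        if best is None or np.linalg.norm(v)<np.linalg.norm(best[1]): best=(M,v,sg)
    t=np.array(pos)+(ctrl.grip_point_offset*d if grip_at else 0)
    dm=(t-p0)*1000; dv=np.degrees(best[1]); n=max(np.linalg.norm(dm)/41.7,np.linalg.norm(dv)/7.16)
    print("shift",dm.round(1),"turn",dv.round(2),"rows",round(n,1),"sign",best[2]); return t,best[0]
E
python3 - <<'E'
from h import *
print([a for a in dir(ctrl) if a[0]!="_"],ctrl.grip_point_offset)
s=ctrl.get_state(); print(R.from_rotvec(s["tool_rot"]).as_matrix().round(3))
p=cam("wrist"); print(p["position"],(rot(p)).round(3),p["fx"])
t,M=plan([.50,-.42,.28],1.46,0)
plan([.53,-.42,.15],1.46,.785,R0=M,p0=t)
E
```

```text
['MotionError', 'close_job', 'find_in', 'get_image', 'get_state', 'grip_point_offset', 'silhouettes'] 0.0187
[[ 0.931  0.365 -0.   ]
 [ 0.365 -0.931 -0.   ]
 [-0.     0.    -1.   ]]
[ 0.31103953 -0.57578841  0.38436933] [[ 0.365 -0.892 -0.267]
 [-0.931 -0.349 -0.105]
 [ 0.001  0.287 -0.958]] 290.91552659091434
shift [262.6 185.1  57.4] turn [1.000e-02 0.000e+00 6.223e+01] rows 8.7 sign -1
shift [  30.    0. -130.] turn [44.7  -4.97 -0.  ] rows 6.3 sign -1
```

Emit:
move_arm:
  increments: "22 15 5 0 0 5.2 0;22 15 5 0 0 5.2 0;22 15 5 0 0 5.2 0;22 15 5 0 0 5.2 0;22 15 5 0 0 5.2 0;22 15 5 0 0 5.2 0;22 15 5 0 0 5.2 0;22 15 5 0 0 5.2 0"
  grip_force: 35

```text
time: 2.22
position: [0.4143, -0.4844, 0.263]
tool_rot: [2.674, 1.647, -0.0]
ft_force: [1.1, -0.6, -0.8]
grip_width: 1.001
grip_force: 0.0
```

Emit:
move_arm:
  increments: "22 15 5 0 0 5.2 0;22 15 5 0 0 5.2 0;22 15 5 0 0 5.2 0;22 15 5 0 0 5.2 0;0 0 0 0 0 0 0;0 0 0 0 0 0 0;0 0 0 0 0 0 0;0 0 0 0 0 0 0"

```text
time: 2.88
position: [0.5, -0.4265, 0.2822]
tool_rot: [-2.341, -2.095, 0.002]
ft_force: [-0.8, -0.8, -0.6]
grip_width: 0.996
grip_force: 0.0
```

```bash
python3 - <<'E'
from h import *
s=ctrl.get_state(); print(s["position"],s["joint_positions"].round(2),R.from_rotvec(s["tool_rot"]).as_matrix().round(3))
p=cam("wrist"); save(p,"w1.png")
for t,near in [("slim_tumbler",(.53,-.38))]:
    try:
        P=pts(p,t,np.array(near)); print(t,len(P),[axis(P,0,0,h).tolist() for h in(.04,.055,.065)])
    except Exception as e: print(repr(e))
for t in ["slim_cradle","tin"]: print(t,[(d["score"],d["centre"]) for d in ctrl.find_in(t,p)])
E
```

```text
[ 0.49995811 -0.42647625  0.28224648] [ 0.93  0.34 -0.36  1.33  0.12  1.5   0.47] [[ 0.11   0.994 -0.001]
 [ 0.994 -0.11  -0.001]
 [-0.001 -0.001 -1.   ]]
slim_tumbler 4532 [[0.5343, -0.3832, 0.0495, 0.1497, 1.4542, 0.0758], [0.5346, -0.3833, 0.049, 0.1499, 1.4633, 0.0758], [0.5351, -0.3831, 0.0425, 0.1496, 1.466, 0.0759]]
slim_cradle []
tin [(0.93, [0.6281, -0.3278, 0.0651])]
```

View pics/w1.png

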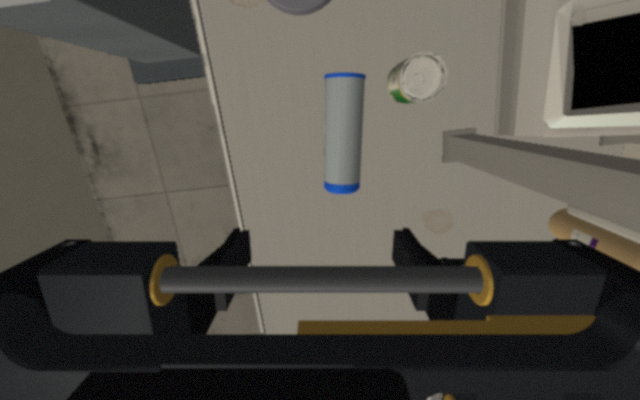

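The wrist view shows the slim tumbler at (345,130), with its closed, thick blue band near (340,187) and the tin at (418,78). Its top is at z=0.076, matching 50+25 mm.

```bash
python3 - <<'E'
from h import *
t,M=plan([.5297,-.430,.14],1.463,.785,True,sign=-1)
plan([.5297,-.430,.05],1.463,.785,True,R0=M,p0=t)
E
```

```text
shift [  30.7    9.1 -155.7] turn [44.72 -4.9   0.1 ] rows 6.3 sign -1
shift [  0.   0. -90.] turn [0. 0. 0.] rows 2.2 sign -1
```

Emit:
move_arm:
  increments: "4 1 -19 5.6 -0.6 0 0;4 1 -19 5.6 -0.6 0 0;4 1 -19 5.6 -0.6 0 0;4 1 -20 5.6 -0.6 0 0;4 1 -20 5.6 -0.6 0 0;4 1 -20 5.6 -0.6 0 0;4 2 -20 5.6 -0.6 0 0;3 1 -19 5.5 -0.7 0 0"

```text
time: 3.75
position: [0.5321, -0.4173, 0.1259]
tool_rot: [-1.866, -1.673, -0.778]
ft_force: [0.3, -0.5, -0.3]
grip_width: 1.001
grip_force: 0.0
```

Emit:
move_arm:
  increments: "0 0 0 0 0 0 0;0 0 0 0 0 0 0;0 0 0 0 0 0 0;0 0 0 0 0 0 0;0 0 0 0 0 0 0;0 0 0 0 0 0 0;0 0 0 0 0 0 0;0 0 0 0 0 0 0"

```text
time: 4.42
position: [0.5326, -0.4162, 0.1283]
tool_rot: [-1.868, -1.68, -0.773]
ft_force: [-0.1, 0.3, 1.2]
grip_width: 0.995
grip_force: 0.0
```

```bash
python3 - <<'E'
from h import *
s=ctrl.get_state(); print(s["position"],s["joint_positions"].round(2))
plan([.5297,-.430,.05],1.463,.785,True,sign=-1)
p=cam("wrist"); P=pts(p,"slim_tumbler",np.array((.53,-.38))); print(len(P),axis(P,0,0,.055))
E
```

```text
[ 0.53262893 -0.41618286  0.12833405] [ 1.11  0.9  -0.41  1.02 -0.28  1.77  0.67]
shift [ -1.5  -0.7 -91.6] turn [ 0.17  0.13 -0.04] rows 2.2 sign -1Traceback (most recent call last):
  File "<stdin>", line 4, in <module>
  File "h.py", line 20, in pts
    best=min(ctrl.silhouettes(t,p),key=lambda d:np.linalg.norm(np.median(cloud(p)[d["region"]&(p["depth"]>0)],0)[:2]-near))
ValueError: min() iterable argument is empty
```

Emit:
move_arm:
  increments: "0 0 -14 0 0 0 0;-1 0 -14 0 0 0 0;0 0 -14 0 0 0 0;0 -1 -14 0 0 0 0;0 0 -14 0 0 0 0;0 0 -12 0 0 0 0;0 0 -9 0 0 0 0;0 0 0 0 0 0 0"

```text
time: 5.18
position: [0.5303, -0.4162, 0.0324]
tool_rot: [-1.865, -1.673, -0.773]
ft_force: [-0.1, 0.0, -1.2]
grip_width: 0.999
grip_force: 0.0
```

Emit:
move_arm:
  increments: "0 0 0 0 0 0 0;0 0 0 0 0 0 60;0 0 0 0 0 0 110;0 0 0 0 0 0 160;0 0 0 0 0 0 255;0 0 0 0 0 0 255;0 0 0 0 0 0 255;0 0 0 0 0 0 255"

```text
time: 5.85
position: [0.5297, -0.4174, 0.036]
tool_rot: [-1.865, -1.676, -0.771]
ft_force: [-4.9, -0.2, 2.5]
grip_width: 0.595
grip_force: 35.0
```

```bash
python3 - <<'E'
from h import *
s=ctrl.get_state(); print(s["position"],s["ft_force"],s["grip_width"]*87,s["grip_force"])
p=cam("wrist"); save(p,"w2.png")
E
```

```text
[ 0.52966772 -0.41735822  0.03595745] [-4.94859394 -0.16733528  2.49757293] 51.777761535795214 34.983857439591176
```

View pics/w2.png

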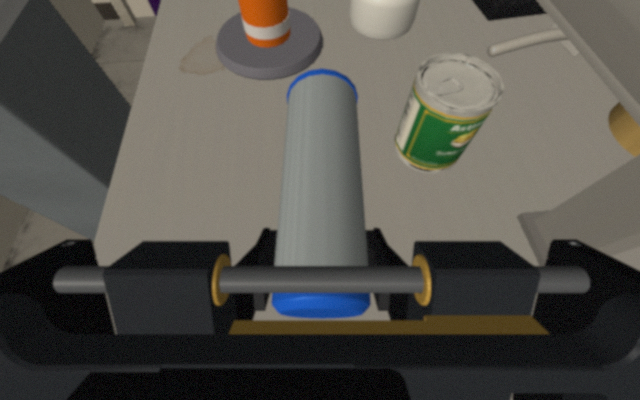

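Grip is good (51.8 mm, blue closed end between the pads). I lift, shift sideways and look at the stands.

Emit:
move_arm:
  increments: "0 0 10 0 0 0 255;0 0 20 0 0 0 255;0 0 30 0 0 0 255;-10 10 30 0 0 0 255;-20 20 30 0 0 0 255;-20 20 30 0 0 0 255;-20 20 30 0 0 0 255;-10 10 20 0 0 0 255"

```text
time: 6.57
position: [0.451, -0.3354, 0.2409]
tool_rot: [-1.868, -1.682, -0.774]
ft_force: [0.8, -1.2, -0.3]
grip_width: 0.595
grip_force: 35.0
```

Emit:
move_arm:
  increments: "-10 10 20 0 0 0 255;-10 10 20 0 0 0 255;0 0 0 0 0 0 255;0 0 0 0 0 0 255;0 0 0 0 0 0 255;0 0 0 0 0 0 255;0 0 0 0 0 0 255;0 0 0 0 0 0 255"

```text
time: 7.23
position: [0.4315, -0.3171, 0.2745]
tool_rot: [-1.865, -1.675, -0.774]
ft_force: [-0.1, 0.0, -1.1]
grip_width: 0.597
grip_force: 35.0
```

```bash
cat >> h.py <<'E'
def stand(p,t,near,H,r):
    P=pts(p,t,np.array(near)); z=P[:,2]; D=P[(z>.005)&(z<.02)]; (c),rr=cv2.minEnclosingCircle(D[:,:2].astype(np.float32))
    from scipy.optimize import least_squares
    S=P[(z>.02)&(z<H-.02)]; f=least_squares(lambda q:np.hypot(S[:,0]-q[0],S[:,1]-q[1])-r,near,loss="soft_l1",f_scale=.002).x
    print(t,len(P),"dish",np.round(c,4),round(rr,4),np.median(D[:,2]).round(4),"pegfit",f.round(4),len(S),"top",np.percentile(z,99.5).round(4))
E
python3 - <<'E'
from h import *
s=ctrl.get_state(); print(s["position"],s["joint_positions"].round(2),s["grip_width"])
p=cam("wrist"); save(p,"w3.png")
for t,n,H,r in [("tall_stand",(.514,.072),.134,.016),("short_stand",(.497,-.163),.08,.024)]:
    try: stand(p,t,n,H,r)
    except Exception as e: print(t,repr(e))
for t in ["squeeze_bottle","syrup_jar"]: print(t,[(d["score"],d["centre"]) for d in ctrl.find_in(t,p)])
E
```

```text
[ 0.43146541 -0.31708736  0.2745266 ] [ 1.25  0.5  -0.47  1.36 -0.38  1.83  0.66] 0.5972850284157422
tall_stand 802 dish [0.5481 0.0634] 0.046 0.0116 pegfit [0.5167 0.0702] 228 top 0.1342
short_stand 890 dish [ 0.5257 -0.1672] 0.0437 0.0117 pegfit [ 0.5    -0.1648] 31 top 0.2951
squeeze_bottle [(0.88, [0.6334, 0.0849, 0.1071])]
syrup_jar [(0.71, [0.437, -0.3024, 0.3114]), (0.66, [0.6163, -0.1503, 0.0537])]
```

View pics/w3.png

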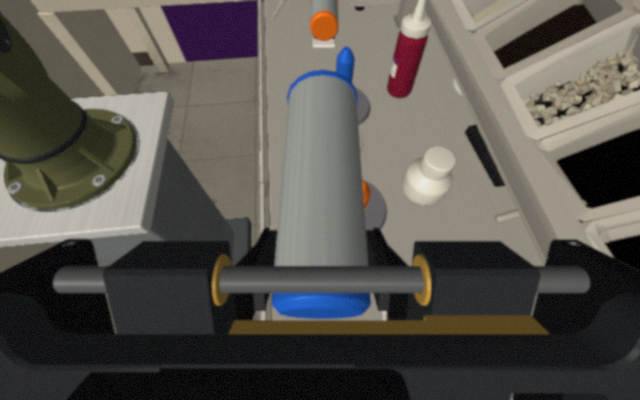

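```bash
python3 - <<'E'
from h import *
G=R.from_rotvec([-1.865,-1.676,-.771]).as_matrix(); a=np.array([np.cos(1.463),np.sin(1.463),0]); print("tool z at grasp",G[:,2].round(3),"y",G[:,1].round(3))
al=np.arctan2(np.hypot(*(G[:2,2])), -G[2,2]); lean=-(np.pi/2-al); print("lean",lean)
t,M=plan([.46,-.25,.34],2.0,lean,True,sign=-1)
plan([.5175,.071,.33],2.0,lean,True,R0=M,p0=t,sign=-1)
E
```

```text
tool z at grasp [ 0.074  0.703 -0.707] y [ 0.994 -0.106 -0.001]
lean -0.7855926955910693
shift [34.1 55.1 51.5] turn [-89.73 -14.51  24.06] rows 13.1 sign -1
shift [ 57.5 321.  -10. ] turn [0. 0. 0.] rows 7.8 sign -1
```

Emit:
move_arm:
  increments: "2 3 6 -5.6 -0.9 1.5 255;2 3 6 -5.6 -0.9 1.5 255;2 3 6 -5.6 -0.9 1.5 255;2 3 6 -5.6 -0.9 1.5 255;2 3 6 -5.6 -0.9 1.5 255;2 3 6 -5.6 -0.9 1.5 255;2 3 4 -5.6 -0.9 1.5 255;2 3 4 -5.6 -0.9 1.5 255"

```text
time: 8.15
position: [0.4479, -0.2926, 0.3208]
tool_rot: [1.982, 2.334, 0.127]
ft_force: [0.1, 0.5, -0.3]
grip_width: 0.596
grip_force: 35.0
```

Emit:
move_arm:
  increments: "2 4 2 -5.6 -0.9 1.5 255;2 4 2 -5.6 -0.9 1.5 255;2 4 2 -5.6 -0.9 1.5 255;2 4 2 -5.6 -0.9 1.5 255;2 4 0 -5.6 -0.9 1.5 255;2 4 0 -5.6 -0.9 1.5 255;3 4 0 -5.6 -0.9 1.5 255;3 4 0 -5.7 -1 1.5 255"

```text
time: 8.82
position: [0.4557, -0.2676, 0.3276]
tool_rot: [1.453, 2.113, -0.445]
ft_force: [0.1, 0.9, -0.3]
grip_width: 0.594
grip_force: 35.0
```

```bash
python3 - <<'E'
from h import *
s=ctrl.get_state(); print(s["position"],s["joint_positions"].round(2),s["grip_width"],s["ft_force"])
plan([.5175,.071,.33],2.0,-.7856,True,sign=-1)
E
```

```text
[ 0.45571859 -0.26756032  0.32758045] [ 0.61 -0.3  -0.4   2.    0.45  1.07  0.43] 0.5936607919254963 [ 0.11520819  0.93965313 -0.31142794]
shift [ 67.3 326.5 -10.8] turn [-8.51 -1.83  2.93] rows 8.0 sign -1
```

Emit:
move_arm:
  increments: "6 20 0 0 0 0 255;6 30 -1 0 0 0 255;6 30 -1 -0.8 -0.2 0.3 255;6 30 -1 -0.8 -0.2 0.3 255;6 30 -1 -0.8 -0.2 0.3 255;6 30 -1 -0.8 -0.2 0.3 255;6 30 -1 -0.8 -0.2 0.3 255;6 30 -1 -0.8 -0.2 0.3 255"

```text
time: 9.48
position: [0.5039, -0.0361, 0.321]
tool_rot: [1.37, 2.073, -0.495]
ft_force: [0.3, -0.0, -1.7]
grip_width: 0.6
grip_force: 35.0
```

Emit:
move_arm:
  increments: "6 30 -1 -0.8 -0.2 0.3 255;6 30 -1 -0.8 -0.2 0.3 255;6 30 -1 -0.8 -0.2 0.3 255;2 7 0 -0.9 -0.2 0.3 255;0 0 0 0 0 0 255;0 0 0 0 0 0 255;0 0 0 0 0 0 255;0 0 0 0 0 0 255"

```text
time: 10.15
position: [0.5242, 0.0573, 0.3183]
tool_rot: [1.317, 2.042, -0.533]
ft_force: [0.0, -0.9, -0.7]
grip_width: 0.602
grip_force: 35.0
```

```bash
python3 - <<'E'
from h import *
s=ctrl.get_state(); print(s["position"],s["joint_positions"].round(2),s["grip_width"],s["ft_force"])
plan([.5175,.071,.30],2.0,-.7856,True,sign=-1)
E
```

```text
[0.52416262 0.05731813 0.31827332] [ 0.36  0.1  -1.07  1.78  0.83  1.59 -0.41] 0.6019105616151958 [ 0.00112654 -0.92070523 -0.6809197 ]
shift [ -1.2   1.7 -31.5] turn [-0.5   0.19  0.05] rows 0.8 sign -1
```

```bash
cat >> h.py <<'E'
def cylfit(P,r,x0):
    from scipy.optimize import least_squares
    zm=P[:,2].mean()
    def f(q):
        a=np.array([q[2],q[3],1.]);a/=np.linalg.norm(a); v=P-[q[0],q[1],zm]; return np.linalg.norm(np.cross(v,a),axis=1)-r
    q=least_squares(f,[*x0,0,0],loss="soft_l1",f_scale=.0015).x
    return q.round(4),zm.round(3),P[:,2].min().round(4),P[:,2].max().round(4),len(P),np.abs(f(q)).mean().round(4)
E
python3 - <<'E'
from h import *
for n in ["wrist","top","scene"]:
    p=cam(n)
    if n=="wrist": save(p,"w4.png")
    try:
        P=pts(p,"slim_tumbler",np.array((.5175,.071))); z=P[:,2]; zt=np.percentile(z,98)
        Q=P[(np.hypot(P[:,0]-.52,P[:,1]-.07)<.06)&(z>.175)&(z<.28)]; print(n,len(P),"zrange",np.percentile(z,[1,99]).round(4), cylfit(Q,.025,(.5175,.071)) if len(Q)>50 else len(Q))
        if n=="top": T=P[z>zt-.01]; print(cv2.minEnclosingCircle(T[:,:2].astype(np.float32)))
    except Exception as e: print(n,repr(e))
E
```

```text
wrist 17131 zrange [0.2133 0.3595] (array([ 0.519 ,  0.0721, -0.0064, -0.0157]), np.float64(0.248), np.float64(0.2095), np.float64(0.28), 5977, np.float64(0.0004))
top 181 zrange [-0.0014  0.405 ] 0
((0.4975689649581909, 0.08555041253566742), 0.008360150270164013)
scene 400 zrange [0.2117 0.33  ] (array([ 0.5167,  0.0719, -0.0109, -0.0185]), np.float64(0.245), np.float64(0.2073), np.float64(0.2791), 242, np.float64(0.0015))
```

View pics/w4.png

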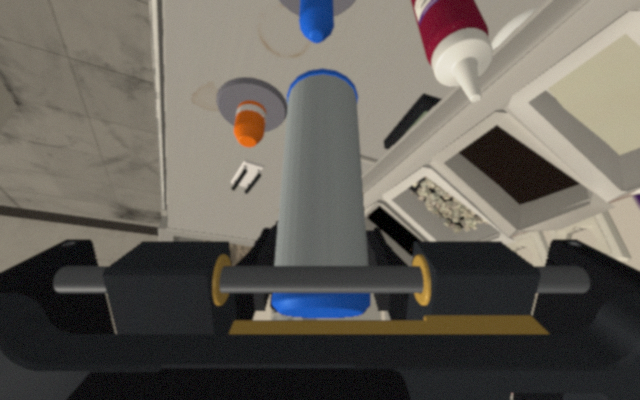

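The rim at (322,80) hangs directly above the blue peg (317,30). Tilt is about 0.017 rad and the offset 1–2 mm. I correct slightly and lower.

Emit:
move_arm:
  increments: "-1 0 0 -0.7 0.3 0 255;0 0 -12 0 0 0 255;0 0 -15 0 0 0 255;0 0 -15 0 0 0 255;0 0 -15 0 0 0 255;0 0 -13 0 0 0 255;0 0 0 0 0 0 255;0 0 0 0 0 0 255"

```text
time: 11.12
position: [0.523, 0.0587, 0.2467]
tool_rot: [1.306, 2.045, -0.549]
ft_force: [-0.3, 0.5, -1.0]
grip_width: 0.595
grip_force: 35.0
```

```bash
python3 - <<'E'
from h import *
s=ctrl.get_state(); print(s["position"],s["joint_positions"].round(2),s["ft_force"])
plan([.5175,.071,.139],2.0,-.7856,True,sign=-1)
for n in ["wrist","scene"]:
    p=cam(n)
    P=pts(p,"slim_tumbler",np.array((.5175,.071))); z=P[:,2]
    Q=P[(np.hypot(P[:,0]-.52,P[:,1]-.07)<.06)&(z>.145)&(z<.21)]; print(n,cylfit(Q,.025,(.5175,.071)),np.percentile(z,1))
    try: stand(p,"tall_stand",(.5175,.071),.134,.016)
    except Exception as e: print(repr(e))
E
```

```text
[0.52303592 0.0587389  0.24665633] [ 0.31  0.21 -1.07  1.87  0.91  1.55 -0.55] [-0.29559409  0.46312658 -1.02987836]
shift [  -0.     0.2 -120.9] turn [ 0.18 -0.29 -0.14] rows 2.9 sign -1
wrist (array([ 5.173e-01,  7.270e-02, -4.000e-04, -0.000e+00]), np.float64(0.18), np.float64(0.145), np.float64(0.21), 5699, np.float64(0.0003)) 0.14018186411396014
tall_stand 5778 dish [0.5172 0.0668] 0.0585 0.0115 pegfit [0.5161 0.0695] 2298 top 0.1192Traceback (most recent call last):
  File "<stdin>", line 6, in <module>
  File "h.py", line 20, in pts
    best=min(ctrl.silhouettes(t,p),key=lambda d:np.linalg.norm(np.median(cloud(p)[d["region"]&(p["depth"]>0)],0)[:2]-near))
ValueError: min() iterable argument is empty
```

Emit:
move_arm:
  increments: "-1 -2 0 0 0 0 255;0 0 -10 0 0 0 255;0 0 -15 0 0 0 255;0 0 -17 0 0 0 255;0 0 -17 0 0 0 255;0 0 -17 0 0 0 255;0 0 -15 0 0 0 255;0 0 -10 0 0 0 255"

```text
time: 12.03
position: [0.5217, 0.0564, 0.1447]
tool_rot: [1.307, 2.044, -0.549]
ft_force: [-0.7, -0.7, -0.4]
grip_width: 0.599
grip_force: 35.0
```

Emit:
move_arm:
  increments: "0 0 -7 0 0 0 255;0 0 -4 0 0 0 255;0 0 -2 0 0 0 255;0 0 -2 0 0 0 255;0 0 -2 0 0 0 255;0 0 -2 0 0 0 255;0 0 0 0 0 0 255;0 0 0 0 0 0 255"

```text
time: 12.7
position: [0.5225, 0.0569, 0.1281]
tool_rot: [1.307, 2.042, -0.547]
ft_force: [0.1, 0.4, -0.7]
grip_width: 0.598
grip_force: 35.0
```

```bash
python3 - <<'E'
from h import *
s=ctrl.get_state(); print(s["position"],s["joint_positions"].round(2),s["ft_force"])
p=cam("wrist")
P=pts(p,"slim_tumbler",np.array((.5175,.071))); z=P[:,2]; Q=P[(np.hypot(P[:,0]-.52,P[:,1]-.07)<.06)&(z>.02)&(z<.08)]; print(cylfit(Q,.025,(.5175,.071)),np.percentile(z,[.5,1,2]))
E
```

```text
[0.52252602 0.05686575 0.12805687] [ 0.21  0.4  -1.    1.98  1.05  1.48 -0.79] [ 0.12933538  0.37057895 -0.68888002]
(array([ 0.517 ,  0.0709, -0.0007, -0.0075]), np.float64(0.051), np.float64(0.02), np.float64(0.08), 5070, np.float64(0.0004)) [0.01170814 0.02086752 0.0231809 ]
```

Emit:
move_arm:
  increments: "0 0 -1.5 0 0 0 255;0 0 -1.5 0 0 0 255;0 0 -1 0 0 0 255;0 0 -1 0 0 0 255;0 0 -0.5 0 0 0 255;0 0 0 0 0 0 255;0 0 0 0 0 0 255;0 0 0 0 0 0 255"

```text
time: 13.47
position: [0.5224, 0.0569, 0.1223]
tool_rot: [1.307, 2.043, -0.547]
ft_force: [0.3, -0.7, 0.1]
grip_width: 0.595
grip_force: 35.0
```

Emit:
move_arm:
  increments: "0 0 -0.5 0 0 0 255;0 0 0 0 0 0 255;0 0 -0.5 0 0 0 255;0 0 0 0 0 0 255;0 0 -0.5 0 0 0 255;0 0 0 0 0 0 255;0 0 0 0 0 0 255;0 0 0 0 0 0 255"

```text
time: 14.13
position: [0.5224, 0.0569, 0.1208]
tool_rot: [1.307, 2.043, -0.547]
ft_force: [-0.3, -0.2, -0.9]
grip_width: 0.598
grip_force: 35.0
```

Predicted rim height is 11.5 mm above the worktop, but there is no contact force yet. I creep on.

Emit:
move_arm:
  increments: "0 0 -0.5 0 0 0 255;0 0 0 0 0 0 255;0 0 -0.5 0 0 0 255;0 0 0 0 0 0 255;0 0 -0.5 0 0 0 255;0 0 0 0 0 0 255;0 0 0 0 0 0 255;0 0 0 0 0 0 255"

```text
time: 14.8
position: [0.5228, 0.0568, 0.1206]
tool_rot: [1.306, 2.041, -0.547]
ft_force: [-1.3, 0.7, 5.8]
grip_width: 0.596
grip_force: 35.0
```

```bash
python3 - <<'E'
from h import *
s=ctrl.get_state(); print(s["position"],s["ft_force"])
p=cam("wrist"); C=cloud(p)
P=pts(p,"slim_tumbler",np.array((.5175,.071))); z=P[:,2]
b=(P[:,:2]-[.517,.071])@np.array([-.416,.909]); Q=P[(z>.02)&(z<.1)]; print(cylfit(Q,.025,(.5175,.071)))
F=P[b>.015]; print("front zmin",np.sort(F[:,2])[:40:5].round(4)); save(p,"w5.png",(220,0,420,150),3)
E
```

```text
[0.52275795 0.05676072 0.12062309] [-1.30870667  0.65224465  5.78788204]
(array([ 0.517 ,  0.0708, -0.0006, -0.0012]), np.float64(0.064), np.float64(0.02), np.float64(0.1), 7625, np.float64(0.0003))
front zmin [0.0113 0.0118 0.0122 0.0124 0.0127 0.0129 0.013  0.0131]
```

View pics/w5.png

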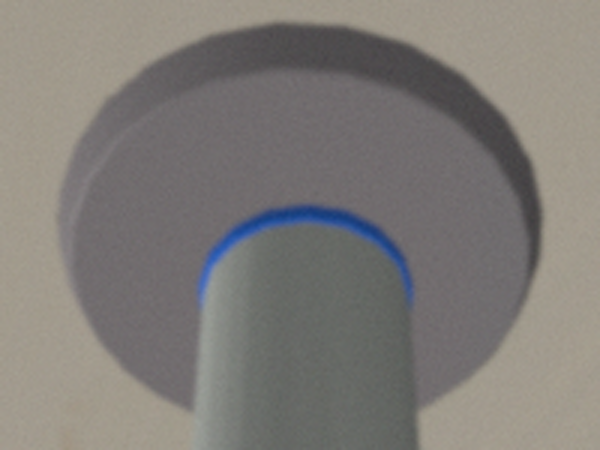

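The rim is seated on the dish (blue rim at 305,215 in the crop, 5.8 N, vertical). I open and back out along the tool axis.

Emit:
move_arm:
  increments: "0 0 0.5 0 0 0 150;0 0 0 0 0 0 80;0 0 0 0 0 0 40;0 0 0 0 0 0 0;0 0 0 0 0 0 0;0 0 0 0 0 0 0;-1.5 3.2 3.5 0 0 0 0;-3 6.4 7 0 0 0 0"

```text
time: 15.57
position: [0.5174, 0.0657, 0.1299]
tool_rot: [1.308, 2.043, -0.55]
ft_force: [-0.2, 0.7, 0.8]
grip_width: 0.977
grip_force: 0.0
```

Emit:
move_arm:
  increments: "-4.5 10 11 0 0 0 0;-6 12.8 14 0 0 0 0;-6 12.8 14 0 0 0 0;-6 12.8 14 0 0 0 0;-6 12.8 14 0 0 0 0;-6 12.8 14 0 0 0 0;0 0 30 0 0 0 0;0 0 30 0 0 0 0"

```text
time: 16.23
position: [0.4821, 0.1429, 0.2727]
tool_rot: [1.302, 2.047, -0.546]
ft_force: [1.4, -0.4, 1.1]
grip_width: 1.003
grip_force: 0.0
```

```bash
python3 - <<'E'
from h import *
s=ctrl.get_state(); print(s["position"],s["joint_positions"].round(2))
p=cam("wrist")
P=pts(p,"slim_tumbler",np.array((.5175,.071))); z=P[:,2]; Q=P[(z>.02)&(z<.15)]; print(cylfit(Q,.025,(.5175,.071)))
t,M=plan([.46,.26,.32],1.466,0)   # view pose for wide tumbler
plan([.46,.26,.32],1.466,0,sign=-1)
E
```

```text
[0.48207973 0.14285401 0.27267739] [ 0.14  0.26 -1.11  1.79  0.88  1.73 -0.66]
(array([ 5.171e-01,  7.090e-02, -1.100e-03, -1.000e-04]), np.float64(0.091), np.float64(0.02), np.float64(0.15), 3611, np.float64(0.0004))
shift [-24.1 116.1  43.1] turn [ 44.95   7.75 -29.09] rows 7.6 sign -1
shift [-24.1 116.1  43.1] turn [ 44.95   7.75 -29.09] rows 7.6 sign -1
```

Emit:
move_arm:
  increments: "-2 11 4 4.5 0.8 -2.9 0;-2 11 4 4.5 0.8 -2.9 0;-2 11 4 4.5 0.8 -2.9 0;-3 12 5 4.5 0.8 -2.9 0;-3 12 5 4.5 0.8 -2.9 0;-3 12 5 4.5 0.8 -2.9 0;-3 12 5 4.5 0.8 -2.9 0;-2 12 5 4.5 0.8 -2.9 0"

```text
time: 17.0
position: [0.4626, 0.2356, 0.3094]
tool_rot: [2.129, 2.136, -0.134]
ft_force: [-0.4, -0.6, -0.5]
grip_width: 1.001
grip_force: 0.0
```

Emit:
move_arm:
  increments: "-2 12 3 4.5 0.7 -2.9 0;-2 11 3 4.5 0.7 -2.9 0;0 0 0 0 0 0 0;0 0 0 0 0 0 0;0 0 0 0 0 0 0;0 0 0 0 0 0 0;0 0 0 0 0 0 0;0 0 0 0 0 0 0"

```text
time: 17.67
position: [0.4589, 0.257, 0.3141]
tool_rot: [-2.32, -2.108, 0.007]
ft_force: [-0.7, -0.2, -0.1]
grip_width: 0.999
grip_force: 0.0
```

```bash
python3 - <<'E'
from h import *
s=ctrl.get_state(); print(s["position"],s["joint_positions"].round(2))
p=cam("wrist"); save(p,"w6.png")
P=pts(p,"wide_tumbler",np.array((.506,.304))); print([axis(P,0,0,h).tolist() for h in(.05,.065,.075)])
Q=P[P[:,2]>.07]
c=axis(P,0,0,.065); a=np.array([np.cos(c[4]),np.sin(c[4])])
x=p["frame"]
E
```

```text
[0.45890911 0.25701947 0.3140586 ] [ 0.5   0.13 -1.14  1.57  0.11  1.52 -0.74]
[[0.5055, 0.3048, 0.0643, 0.0996, 1.4633, 0.0877], [0.5061, 0.3046, 0.0625, 0.0995, 1.4676, 0.0877], [0.5058, 0.3047, 0.052, 0.0995, 1.4674, 0.0878]]
```

View pics/w6.png

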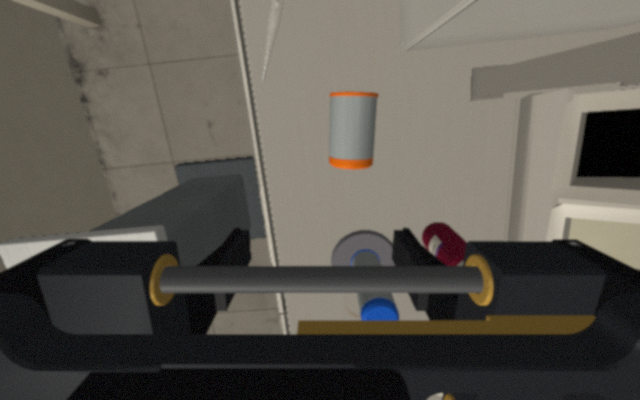

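The wrist view shows the wide tumbler at (353,130), with its closed, thick orange band at (351,163) on the near side. Its top is at z=0.088, matching 55+32 mm. The slim tumbler stands on its dish at (378,285).

```bash
python3 - <<'E'
from h import *
t,M=plan([.5033,.2788,.15],1.467,np.radians(40),True,sign=-1)
E
```

```text
shift [  45.4   34.  -178.5] turn [39.67 -4.43 -0.57] rows 5.6 sign -1
```

Emit:
move_arm:
  increments: "6 4 -16 5 -0.5 0 0;6 4 -22 5 -0.5 0 0;6 4 -24 5 -0.6 -0.1 0;6 4 -24 5 -0.6 -0.1 0;6 4 -24 5 -0.6 -0.1 0;6 4 -24 5 -0.6 -0.1 0;5 5 -24 5 -0.5 -0.1 0;4 5 -20 4.7 -0.5 -0.1 0"

```text
time: 18.43
position: [0.5049, 0.2895, 0.1349]
tool_rot: [-1.924, -1.728, -0.704]
ft_force: [1.1, 0.5, -0.6]
grip_width: 1.003
grip_force: 0.0
```

Emit:
move_arm:
  increments: "0 0 0 0 0 0 0;0 0 0 0 0 0 0;0 0 0 0 0 0 0;0 0 0 0 0 0 0;0 0 0 0 0 0 0;0 0 0 0 0 0 0;0 0 0 0 0 0 0;0 0 0 0 0 0 0"

```text
time: 19.1
position: [0.5046, 0.2907, 0.1368]
tool_rot: [-1.923, -1.732, -0.701]
ft_force: [0.8, 0.1, -0.9]
grip_width: 1.002
grip_force: 0.0
```

```bash
python3 - <<'E'
from h import *
s=ctrl.get_state(); print(s["position"],s["joint_positions"].round(2))
plan([.5033,.2788,.055],1.467,np.radians(40),True,sign=-1)
E
```

```text
[0.50460753 0.290685   0.13684974] [ 0.84  0.3  -1.1   2.02 -0.54  0.82  0.02]
shift [ -0.1   0.1 -96.2] turn [0.02 0.08 0.06] rows 2.3 sign -1
```

Emit:
move_arm:
  increments: "0 0 -12 0 0 0 0;0 0 -15 0 0 0 0;0 0 -15 0 0 0 0;0 0 -15 0 0 0 0;0 0 -14 0 0 0 0;0 0 -13 0 0 0 0;0 0 -11 0 0 0 0;0 0 0 0 0 0 0"

```text
time: 19.77
position: [0.5032, 0.2902, 0.0395]
tool_rot: [-1.922, -1.728, -0.697]
ft_force: [-0.3, -1.0, -0.4]
grip_width: 0.997
grip_force: 0.0
```

Emit:
move_arm:
  increments: "0 0 0 0 0 0 0;0 0 0 0 0 0 40;0 0 0 0 0 0 80;0 0 0 0 0 0 120;0 0 0 0 0 0 255;0 0 0 0 0 0 255;0 0 0 0 0 0 255;0 0 0 0 0 0 255"

```text
time: 20.43
position: [0.5033, 0.2907, 0.0417]
tool_rot: [-1.921, -1.73, -0.698]
ft_force: [-4.3, -3.4, 6.8]
grip_width: 0.764
grip_force: 35.0
```

```bash
python3 - <<'E'
from h import *
s=ctrl.get_state(); print(s["position"],s["tool_rot"],s["joint_positions"].round(2),s["ft_force"],s["grip_width"]*87,s["grip_force"])
G=R.from_rotvec(s["tool_rot"]).as_matrix(); print(G.round(3)); g=s["position"]-.0187*G[:,2]; print("grasp",g)
lean=-np.arccos(G[:,2]@[np.cos(1.467),np.sin(1.467),0]); print("lean",lean)
t,M=plan([.47,.1,.33],2.0,lean,True,sign=-1,p0=s["position"]+[-.02,-.04,.2])
plan([.5005,-.164,.26],2.0,lean,True,R0=M,p0=t,sign=-1)
E
```

```text
[0.50331303 0.29070615 0.04169178] [-1.92061897 -1.73014334 -0.69823916] [ 0.72  0.49 -1.    2.08 -0.45  0.62  0.07] [-4.32887387 -3.43367044  6.80517926] 66.50400615348747 34.96107644867152
[[ 0.08   0.995  0.065]
 [ 0.761 -0.103  0.64 ]
 [ 0.643 -0.002 -0.765]]
grasp [0.50209439 0.27873523 0.05600618]
lean -0.8717832322400345
shift [  -7.4 -163.7   76.3] turn [-89.67 -14.81  24.01] rows 13.1 sign -1
shift [  30.5 -264.   -70. ] turn [0. 0. 0.] rows 6.6 sign -1
```

Both gripped as expected (66.5 mm across 64). Lift, move right, then turn over.

Emit:
move_arm:
  increments: "0 0 8 0 0 0 255;0 0 20 0 0 0 255;0 0 28 0 0 0 255;0 0 32 0 0 0 255;0 0 34 0 0 0 255;0 0 34 0 0 0 255;0 0 30 0 0 0 255;0 -6 24 0 0 0 255"

```text
time: 21.1
position: [0.5041, 0.2862, 0.2539]
tool_rot: [-1.921, -1.734, -0.702]
ft_force: [0.8, -0.2, -0.2]
grip_width: 0.764
grip_force: 35.0
```

Emit:
move_arm:
  increments: "0 -12 10 0 0 0 255;0 -20 0 0 0 0 255;0 -20 0 -2 -0.3 0.5 255;0 -20 0 -4 -0.7 1 255;0 -20 0 -4 -0.7 1 255;0 -20 0 -4 -0.7 1 255;0 -20 0 -4 -0.7 1 255;0 -15 0 -4 -0.7 1 255"

```text
time: 21.77
position: [0.5047, 0.1355, 0.2617]
tool_rot: [-2.064, -2.109, -0.42]
ft_force: [-0.7, -0.5, -1.4]
grip_width: 0.765
grip_force: 35.0
```

```bash
python3 - <<'E'
from h import *
s=ctrl.get_state(); print(s["position"],s["joint_positions"].round(2),s["grip_width"]*87)
plan([.5005,-.05,.29],2.0,-.8718,True,sign=-1)
E
```

```text
[0.50473393 0.13553488 0.26168707] [ 1.08 -0.06 -1.12  1.81 -0.38  1.28  0.07] 66.5157056267648
shift [   1.7 -198.6   16.3] turn [-67.52 -10.46  18.28] rows 9.9 sign -1
```

Emit:
move_arm:
  increments: "0 -16 3 -5.6 -0.9 1.5 255;0 -16 3 -5.6 -0.9 1.5 255;0 -16 3 -5.6 -0.9 1.5 255;0 -16 3 -5.6 -0.9 1.5 255;0 -16 1 -5.6 -0.9 1.5 255;0 -16 1 -5.6 -0.9 1.5 255;0 -16 1 -5.6 -0.9 1.5 255;0 -16 1 -5.6 -0.9 1.5 255"

```text
time: 22.43
position: [0.5047, 0.0099, 0.2782]
tool_rot: [1.613, 2.149, -0.292]
ft_force: [0.3, 0.7, -1.5]
grip_width: 0.769
grip_force: 35.0
```

Emit:
move_arm:
  increments: "0 -17 0 -5.6 -0.9 1.5 255;0 -17 0 -5.6 -0.8 1.6 255;1 -17 0 -5.6 -0.8 1.6 255;1 -17 0 -5.6 -0.8 1.6 255;0 0 0 0 0 0 255;0 0 0 0 0 0 255;0 0 0 0 0 0 255;0 0 0 0 0 0 255"

```text
time: 23.1
position: [0.5072, -0.058, 0.2783]
tool_rot: [1.272, 1.98, -0.577]
ft_force: [-0.0, -0.3, -1.3]
grip_width: 0.767
grip_force: 35.0
```

```bash
python3 - <<'E'
from h import *
s=ctrl.get_state(); print(s["position"],s["joint_positions"].round(2),s["grip_width"]*87)
plan([.5005,-.164,.20],2.0,-.8718,True,sign=-1)
E
```

```text
[ 0.50723266 -0.05801321  0.27834493] [ 1.01 -0.28 -1.34  2.01  0.64  1.18 -0.16] 66.70680522572209
shift [  -0.8 -119.   -90.4] turn [-0.76 -0.05 -0.11] rows 3.6 sign -1
```

Emit:
move_arm:
  increments: "0 -12 -2 0 0 0 255;0 -18 -8 0 0 0 255;0 -20 -12 -0.2 0 0 255;0 -20 -14 -0.2 0 0 255;0 -20 -14 -0.2 0 0 255;0 -18 -14 -0.1 0 0 255;-1 -11 -12 0 0 0 255;0 0 -6 0 0 0 255"

```text
time: 23.77
position: [0.5038, -0.1809, 0.1944]
tool_rot: [1.27, 1.972, -0.594]
ft_force: [-0.5, -0.3, -1.1]
grip_width: 0.764
grip_force: 35.0
```

Emit:
move_arm:
  increments: "0 0 -6 0 0 0 255;0 0 0 0 0 0 255;0 0 0 0 0 0 255;0 0 0 0 0 0 255;0 0 0 0 0 0 255;0 0 0 0 0 0 255;0 0 0 0 0 0 255;0 0 0 0 0 0 255"

```text
time: 24.43
position: [0.5056, -0.1775, 0.1897]
tool_rot: [1.261, 1.973, -0.592]
ft_force: [0.7, 0.0, -1.3]
grip_width: 0.766
grip_force: 35.0
```

```bash
python3 - <<'E'
from h import *
s=ctrl.get_state(); print(s["position"],s["joint_positions"].round(2),s["grip_width"]*87)
plan([.5005,-.164,.20],2.0,-.8718,True,sign=-1)
p=cam("wrist")
P=pts(p,"wide_tumbler",np.array((.5,-.164))); z=P[:,2]; print(np.percentile(z,[.5,2,98]))
Q=P[(np.hypot(P[:,0]-.5,P[:,1]+.164)<.05)&(z>.132)&(z<.175)]; print(cylfit(Q,.032,(.5,-.164)))
try: stand(p,"short_stand",(.5005,-.164),.08,.024)
except Exception as e: print(repr(e))
for t in ["slim_tumbler","syrup_jar"]: print(t,[(d["score"],d["centre"]) for d in ctrl.find_in(t,p)])
E
```

```text
[ 0.50555222 -0.17747608  0.18969267] [ 1.14 -0.11 -1.33  2.2   0.94  0.98 -0.33] 66.65690226120805
shift [ 0.9  0.5 -1.7] turn [ 0.11 -0.14 -0.16] rows 0.0 sign -1
[0.1269815  0.1289394  0.22556256]
(array([ 0.5004, -0.1645, -0.0042, -0.0015]), np.float64(0.155), np.float64(0.132), np.float64(0.175), 7099, np.float64(0.0004))
ValueError('min() iterable argument is empty')
slim_tumbler []
syrup_jar [(0.79, [0.6106, -0.1236, 0.0527])]
```

```bash
python3 - <<'E'
from h import *
from scipy.optimize import least_squares
for n in ["wrist","top"]:
    p=cam(n); C=cloud(p); f=p["frame"].astype(int); m=(f[...,0]>f[...,2]+60)&(np.hypot(C[...,0]-.5,C[...,1]+.164)<.045)
    S=C[m&(C[...,2]>.018)&(C[...,2]<.06)]; print(n,len(S))
    if len(S)>20:
        q=least_squares(lambda q:np.hypot(S[:,0]-q[0],S[:,1]-q[1])-.024,(.5,-.164),loss="soft_l1",f_scale=.002).x; print(q.round(4))
    g=(np.abs(C[...,2]-.012)<.003)&(np.hypot(C[...,0]-.5,C[...,1]+.164)<.075)
    c,r=cv2.minEnclosingCircle(C[g][:,:2].astype(np.float32)); print("dish",np.round(c,4),round(r,4),g.sum())
    if n=="wrist": save(p,"w7.png")
E
```

```text
wrist 1652
[ 0.4993 -0.1654]
dish [ 0.4991 -0.1644] 0.0571 4625
top 0
dish [ 0.5075 -0.1864] 0.0606 11
```

View pics/w7.png

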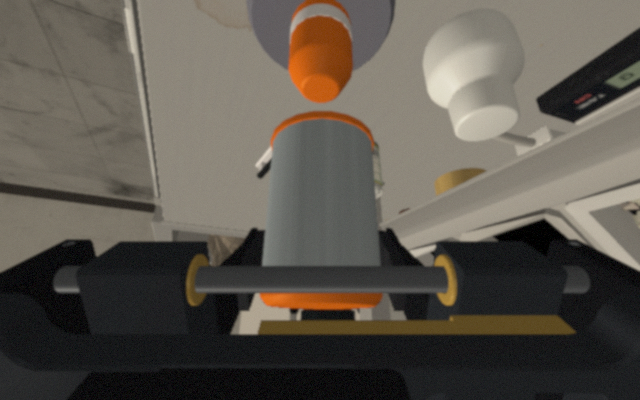

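The tumbler's rim (322,118) is in line with the orange peg (321,60), 1 mm off. Lowering.

Emit:
move_arm:
  increments: "-1 -1 0 0 0.2 0 255;0 0 -8 0 0 0 255;0 0 -12 0 0 0 255;0 0 -14 0 0 0 255;0 0 -14 0 0 0 255;0 0 -12 0 0 0 255;0 0 -10 0 0 0 255;0 0 0 0 0 0 255"

```text
time: 25.45
position: [0.503, -0.1784, 0.1163]
tool_rot: [1.263, 1.982, -0.595]
ft_force: [0.0, -0.4, -1.3]
grip_width: 0.768
grip_force: 35.0
```

```bash
python3 - <<'E'
from h import *
s=ctrl.get_state(); print(s["position"],s["joint_positions"].round(2),s["ft_force"])
p=cam("wrist")
P=pts(p,"wide_tumbler",np.array((.5,-.164))); z=P[:,2]
Q=P[(np.hypot(P[:,0]-.5,P[:,1]+.164)<.05)&(z>.06)&(z<.105)]; print(cylfit(Q,.032,(.5,-.164)))
plan([.5,-.165,.089],2.0,-.8718,True,sign=-1)
E
```

```text
[ 0.50303004 -0.17840653  0.11628418] [ 0.95  0.26 -1.27  2.26  1.29  1.19 -0.64] [ 0.03680918 -0.41404571 -1.29043748]
(array([ 0.4976, -0.1653,  0.0044, -0.0049]), np.float64(0.084), np.float64(0.06), np.float64(0.105), 7538, np.float64(0.0004))
shift [  1.6   0.3 -42. ] turn [ 0.02 -0.43 -0.18] rows 1.0 sign -1
```

Emit:
move_arm:
  increments: "1.5 0 0 0 -0.3 0 255;0 0 -5 0 0 0 255;0 0 -8 0 0 0 255;0 0 -8 0 0 0 255;0 0 -6 0 0 0 255;0 0 -4 0 0 0 255;0 0 -2 0 0 0 255;0 0 0 0 0 0 255"

```text
time: 26.22
position: [0.5058, -0.1785, 0.086]
tool_rot: [1.262, 1.973, -0.59]
ft_force: [-0.6, 0.4, -0.0]
grip_width: 0.764
grip_force: 35.0
```

Emit:
move_arm:
  increments: "0 0 -1 0 0 0 255;0 0 -1 0 0 0 255;0 0 -1 0 0 0 255;0 0 0 0 0 0 255;0 0 0 0 0 0 255;0 0 0 0 0 0 255;0 0 0 0 0 0 255;0 0 0 0 0 0 255"

```text
time: 26.88
position: [0.5059, -0.1786, 0.0834]
tool_rot: [1.262, 1.972, -0.59]
ft_force: [0.8, 0.4, -1.5]
grip_width: 0.76
grip_force: 35.0
```

```bash
python3 - <<'E'
from h import *
s=ctrl.get_state(); print(s["position"],s["joint_positions"].round(2),s["ft_force"])
p=cam("wrist")
P=pts(p,"wide_tumbler",np.array((.5,-.164))); z=P[:,2]
Q=P[(np.hypot(P[:,0]-.5,P[:,1]+.164)<.05)&(z>.022)&(z<.07)]; print(cylfit(Q,.032,(.5,-.164)),np.sort(z)[:60:6].round(4))
E
```

```text
[ 0.5059485  -0.17855882  0.08339078] [ 0.85  0.37 -1.19  2.27  1.4   1.24 -0.75] [ 0.8251303   0.35577049 -1.52163897]
(array([ 0.5008, -0.1655, -0.0038, -0.0081]), np.float64(0.047), np.float64(0.022), np.float64(0.07), 8110, np.float64(0.0004)) [-0.0014 -0.001  -0.0009 -0.0007 -0.0006 -0.0004 -0.0003  0.0019  0.0071
  0.0084]
```

Emit:
move_arm:
  increments: "-0.5 0 -1 -0.3 0.2 0 255;0 0 -1 0 0 0 255;0 0 -1 0 0 0 255;0 0 -1 0 0 0 255;0 0 -1 0 0 0 255;0 0 -0.5 0 0 0 255;0 0 0 0 0 0 255;0 0 0 0 0 0 255"

```text
time: 27.65
position: [0.5054, -0.1785, 0.0777]
tool_rot: [1.258, 1.973, -0.598]
ft_force: [0.1, -0.6, -1.5]
grip_width: 0.766
grip_force: 35.0
```

Emit:
move_arm:
  increments: "0 0 -0.5 0 0 0 255;0 0 0 0 0 0 255;0 0 -0.5 0 0 0 255;0 0 0 0 0 0 255;0 0 -0.5 0 0 0 255;0 0 0 0 0 0 255;0 0 0 0 0 0 255;0 0 0 0 0 0 255"

```text
time: 28.32
position: [0.5054, -0.1785, 0.0763]
tool_rot: [1.258, 1.973, -0.598]
ft_force: [-0.5, 0.3, -1.3]
grip_width: 0.77
grip_force: 35.0
```

Emit:
move_arm:
  increments: "0 0 -0.5 0 0 0 255;0 0 0 0 0 0 255;0 0 -0.5 0 0 0 255;0 0 0 0 0 0 255;0 0 -0.5 0 0 0 255;0 0 0 0 0 0 255;0 0 0 0 0 0 255;0 0 0 0 0 0 255"

```text
time: 28.98
position: [0.5056, -0.1788, 0.0757]
tool_rot: [1.258, 1.971, -0.599]
ft_force: [-1.7, 0.9, 5.2]
grip_width: 0.767
grip_force: 35.0
```

```bash
python3 - <<'E'
from h import *
s=ctrl.get_state(); print(s["position"],s["ft_force"])
p=cam("wrist")
P=pts(p,"wide_tumbler",np.array((.5,-.164))); z=P[:,2]
Q=P[(np.hypot(P[:,0]-.5,P[:,1]+.164)<.05)&(z>.022)&(z<.07)]; print(cylfit(Q,.032,(.5,-.164)))
N=P[np.hypot(P[:,0]-.5,P[:,1]+.165)<.036]; print(np.sort(N[:,2])[:60:6].round(4))
E
```

```text
[ 0.50563756 -0.1788476   0.07567048] [-1.70110303  0.89256091  5.17633449]
(array([ 5.003e-01, -1.658e-01,  4.000e-04, -6.000e-04]), np.float64(0.047), np.float64(0.022), np.float64(0.07), 8441, np.float64(0.0004))
[0.0109 0.0113 0.0114 0.0116 0.0117 0.0118 0.0119 0.012  0.012  0.0121]
```

Seated (rim at 12 mm, 5.2 N, vertical). Release and back out.

Emit:
move_arm:
  increments: "0 0 0.5 0 0 0 130;0 0 0 0 0 0 60;0 0 0 0 0 0 30;0 0 0 0 0 0 0;0 0 0 0 0 0 0;0 0 0 0 0 0 0;-1.6 3.5 3.2 0 0 0 0;-3.2 7 6.4 0 0 0 0"

```text
time: 29.75
position: [0.4999, -0.1683, 0.0842]
tool_rot: [1.26, 1.974, -0.599]
ft_force: [-0.4, 0.2, -0.3]
grip_width: 0.997
grip_force: 0.0
```

Emit:
move_arm:
  increments: "-4.8 10.5 9.6 0 0 0 0;-4.8 10.5 9.6 0 0 0 0;-4.8 10.5 9.6 0 0 0 0;-4.8 10.5 9.6 0 0 0 0;-4.8 10.5 9.6 0 0 0 0;0 0 20 0 0 0 0;0 0 30 0 0 0 0;0 0 30 0 0 0 0"

```text
time: 30.42
position: [0.4748, -0.1152, 0.2044]
tool_rot: [1.259, 1.979, -0.6]
ft_force: [0.4, -2.9, -1.7]
grip_width: 1.0
grip_force: 0.0
```

Emit:
move_arm:
  increments: "-10 0 25 0 0 0 0;-10 0 15 0 0 0 0;0 0 0 0 0 0 0;0 0 0 0 0 0 0;0 0 0 0 0 0 0;0 0 0 0 0 0 0;0 0 0 0 0 0 0;0 0 0 0 0 0 0"

```text
time: 31.08
position: [0.4569, -0.1173, 0.2424]
tool_rot: [1.262, 1.974, -0.603]
ft_force: [0.2, -0.2, 0.4]
grip_width: 1.001
grip_force: 0.0
```

```bash
python3 - <<'E'
from h import *
s=ctrl.get_state(); print(s["position"],s["ft_force"],s["grip_width"])
for n in ["wrist","scene"]:
    p=cam(n); save(p,n+"9.png")
    for t,c,r,h in [("wide_tumbler",(.5,-.165),.032,.1),("slim_tumbler",(.517,.071),.025,.15)]:
        try:
            P=pts(p,t,np.array(c)); z=P[:,2]; print(n,t,cylfit(P[(z>.02)&(z<h)],r,c),np.percentile(z,98).round(4))
        except Exception as e: print(n,t,repr(e))
for t in ["squeeze_bottle","syrup_jar","tin"]: print(t,[(round(d["score"],2),np.round(d["centre"],3)) for d in ctrl.find_in(t,p)])
E
```

```text
[ 0.45691583 -0.11732046  0.24238974] [ 0.18009909 -0.16765236  0.37718022] 1.0010510502244265
wrist wide_tumbler (array([ 5.005e-01, -1.658e-01, -4.000e-04, -5.000e-04]), np.float64(0.062), np.float64(0.0201), np.float64(0.1), 3629, np.float64(0.0004)) 0.1122
wrist slim_tumbler ValueError('min() iterable argument is empty')
scene wide_tumbler (array([ 0.4977, -0.1664,  0.0027, -0.0013]), np.float64(0.06), np.float64(0.0206), np.float64(0.0996), 250, np.float64(0.002)) 0.1147
scene slim_tumbler (array([ 0.5145,  0.0702,  0.0066, -0.0046]), np.float64(0.088), np.float64(0.0202), np.float64(0.1498), 350, np.float64(0.0016)) 0.1633
squeeze_bottle []
syrup_jar [(0.51, array([ 0.611, -0.121,  0.05 ])), (0.26, array([ 0.614, -0.302,  0.039]))]
tin [(0.44, array([ 0.612, -0.303,  0.042]))]
```

Tops at 112 and 162 mm mean both tumblers are fully seated, upright and clear of the fingers. The syrup bottle and tin are where they were. The squeeze bottle was not reported in the last picture, but no contact force was felt near it. Handing in.

```bash
python3 -c "
from h import *
print(ctrl.close_job())"
```

```text
the job is handed in; nothing more can be done
None
```

I handed the job in at about 31 s: both tumblers stand upside down over their own pegs, upright and let go, with rims down on the dishes; the syrup bottle and tin stand where they were, but the squeeze bottle wasn't picked up in the last image, so its place rests on no contact being felt near it, and no verdict was returned.

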